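Hold a chromatography plate in the UV viewing cabinet

TASK

Press the shutter lever of the UV viewing cabinet down until its latch catches and it stays down by itself. Then take the narrow plate holder out of the drying rack by its grip, lower it without forcing through the slot on top of the cabinet until the whole white plate is inside, and finish while still holding it there, upright, its grip clear above the slot and not set down on it. Leave the wide plate in the rack and the things lying about where they are.

Things in the scene. Friction and masses are not known exactly. Their poses are not given: they have to be found in the camera images.
- slot_mouth (a point): Centre of the mouth of the plate slot, 131 mm above the bench, on the raised black collar (30 x 72 mm, 6 mm above the lid) in the middle of the cabinet's top; axes as the cabinet's. The slot is 7 mm wide (x), 42 mm long (y), 12 mm deep, mouth bevelled 2.5 mm. About 2 mm under it lies the steel shutter, which blocks it while the lever is up and moves forward, clear of it, when the lever is down.
- lever_pad (a point): Top centre of the black thumb pad (30 x 34 mm) on the shutter lever's steel arm. With the lever up it is 114 mm above the bench, 105 mm in front (-x) and 107 mm to the right (-y) of the slot, ahead of the cabinet's front face. Push it straight down from above: it swings on a 0.12 m arm and drifts about 11 mm to the front on the way.
- lever (a joint): Shutter lever angle: 0 up (slot blocked), grows as the pad goes down, stop at 0.31 (pad 35 mm lower). A spring pushes it up: about 4 N at the start, 8 N near the bottom. By about 0.27 (pad 30 mm lower) a sprung pawl has snapped over it; pressed a little past that and let go, it stays at about 0.25 with the slot open. Let go earlier, it springs back up.
- plate_grip (a point): Centre of the narrow holder's grip: a black ribbed block 10 mm thick (x), 46 mm wide (y), 30 mm tall (z), 110 mm above the bench at the start; axes as the holder's. The blade reaches from 15 to 100 mm below this point, the white plate's upper edge is 39 mm below it. Far enough in the cabinet, this point is 18 to 38 mm above the slot mouth (grip's underside 3 to 23 mm above it).
- plate_tip (a point): Centre of the lower edge of the narrow holder's blade, 100 mm below plate_grip along its z.
- wide_plate_grip (a point): Centre of the grip of the wide plate holder, of the same kind but with a blade 60 mm and a grip 66 mm wide; it does not fit the slot and stays in the rack.
- plate: The narrow plate holder, loose, about 50 g: a flat grey blade 5 mm thick (x), 40 mm wide (y), 85 mm tall (z) under a black grip; the white glass plate with faint spots fills its lower 61 mm. Origin at the centre of its lower edge, z up to the grip. It stands upright in the nearest or the farthest groove of the rack, its lowest 35 mm in the groove: lift 40 mm to clear it.
- rack: White plastic drying rack, 150 (x) x 86 (y) x 45 mm, fixed on the bench; origin at the centre of its underside. Three grooves 50 mm apart in x run along y, their floors 10 mm above the bench; the middle one is empty, one outer one holds the narrow holder, the other the wide one. The holders stand parallel to y.
- cabinet: Grey UV viewing cabinet, fixed on the bench: 140 mm deep (x), 170 mm wide (y), lid 125 mm high, amber window in its front (-x) face, shutter lever on its right (-y) side. Hollow; inner floor 11 mm above the bench. Origin at the centre of its underside. x points from front to back, y to the cabinet's left as seen from its front, z up.
- shutter_lever: The shutter lever: arm, pad and shutter are one rigid part. Origin on its pivot, 55 mm above the bench.
- beaker: Clear beaker, 53 mm across, 70 mm tall; leave it alone. Origin at the centre of its underside.
- dropper: Small amber dropper bottle with a black cap, 30 mm across, 84 mm tall; leave it alone. Origin at the centre of its underside.
- petri: Petri dish, 58 mm across, 16 mm tall; leave it alone. Origin at the centre of its underside.
- forceps: Steel forceps, 122 mm long, lying flat; leave them alone. Origin under their middle.
- marker: Felt marker, 124 mm long, lying; leave it alone. Origin under its middle.
There are look-alikes about, which are no part of the job. What is shaped like the plate but turquoise is not meant.

How it is judged:
By the outcome, as a careful person would: the job done as asked, in the order asked, and still so for the second after the job is handed in, while the arm keeps its last pose, push and grip.
It also fails if it takes over 56 s, if anything falls off the work surface, if the arm or the gripper's body presses on something with over 40 N, if the wrist force passes 120 N, or if a joint passes its speed limit or range.

ROBOT

A 6-joint arm with a two-finger parallel gripper is mounted at the origin on a cart in front of the work surface, level with it; the furniture and walls round the work are solid. World frame = base frame: x ahead of the robot, y to its left, z up, the work surface at z = 0. Lengths are in mm, angles in rad, forces in N, time in s.
With the tool pointing down it reaches from about 350 to 975 mm from the base axis. Payload 7.1 kg.
Tool frame: the origin (TCP) lies at the very end of the fingers, on their centre line; the grasp point (between the pads) lies 19 mm behind it; y points along the fingers, x is the direction in which the jaws open and shut, and the axes are right-handed (so a half turn about y gives the same grasp; the last joint's range is limited). The gripper opens to 88 mm and grips with 3 to 60 N. Pads are 20 mm wide; open, the fingers measure 115 mm over their backs; the gripper's body (75 mm by 178 mm) begins 61 mm behind the grasp point.
Start: joints at [1.088, 0.423, 1.63, -0, 1.089, -0.019], TCP at [279.561, 558.973, 222.675] pointing down, gripper open.
Joint ranges: [-3, 3], [-0.9, 2.11], [0.09, 2.58], [-1.31, 4.45], [0.11, 2.69], [-2.54, 2.54]. Speed limits (rad/s): [2.39, 2.39, 3.01, 3.14, 3.14, 3.14].

INTERFACE

Orientations are given as a rotation vector (axis times angle).
In Python, from workcell import ctrl gives the robot as it stands. The module is installed in compiled form; this text tells all that it offers.
- The arm moves only by the tool jog_arm, never from a script. Its argument "steps" is a list of rows, each an object with "turn": the turn, a rotation vector about the world's x, y, z scaled (see below), a list of three; "dp": the shift along the world's x, y, z scaled (see below), a list of three; "claw": the opening, from 0 (shut) to 1 (fully open). In form: [{"turn": [wx, wy, wz], "dp": [x, y, z], "claw": claw}, ...]. A call has 1 to 12 rows; each row is the pose to reach, as a shift and turn from the pose measured when the call began, turning the shorter way round; what a row does not reach only later rows make up. The controller multiplies each number of a shift by 80 mm and each number of a turn by pi rad. A row lasts 1/12 s, in which the tool goes at most 41.7 mm and 7.16 degrees, less where a joint would pass 70% of its speed; a pose out of reach is approached as far as the arm can. A call with a number of a shift or a turn outside -1 to 1 is refused whole. A call with a gripper value outside its range is refused whole. The fingers move at their own pace and stop on an object; the grip force is fixed at half the most. Time passes only in rows, so rows that repeat a pose let the fingers close. It gives the time, the measured TCP pose, the force and the opening at its end, in the units of the state.
- ctrl.get_obs(): the state, without advancing time (a new reading comes with each control period).
- ctrl.get_image(name): name is "scene" or "top" or "wrist"; returns a dict with "img" (480x640x3 uint8, red, green, blue), "range_z" (480x640 float32, mm along the optical axis (not along the pixel's ray), 0 where there is no reading), "fovy" (degrees; the focal length in pixels is half the picture's height over the tangent of half this angle, whatever the lens; pixels are square), "cx", "cy" (the principal point, pixels), "dist_coeffs" ([k1, k2, p1, p2, k3] as OpenCV has them; the pictures are not rectified), "camera_from_world" (4x4, takes a point from world to camera coordinates); the wrist camera has in their place "hand_eye" (4x4, takes a point from camera to tool coordinates, whose origin is the TCP and whose axes are the tool frame's). Camera axes: x right, y down, z forward; pixel columns grow to the right and rows downward; lengths in mm; the calibration is good to about 2 mm. A picture is of the moment at which its call begins: read the wrist's pose just before it.
- ctrl.close_job(): hands the job in, once; it reports no verdict.
The state is a dict: "t": time; "qpos": joint angles; "qvel": joint speeds; "joint_torque": joint torques, N m; "ee_pos": TCP position; "orientation": TCP orientation; "ft_force": force on the tool from outside, world axes, zero at the start; "moment": the same for the moment, N m; "width": finger opening in mm.
Only numpy, scipy, OpenCV 4.12 (cv2) and the standard library are available. Lean on these libraries where they do the work, as an engineer would, in place of code of your own. Each camera call takes 0.05 s, during which the arm holds its last target.

## Working session

There is one attempt and no reset: what is moved stays moved. The work goes in short steps, Python scripts to look and compute and a tool call to move; the robot and the scene stay as the last step left them, time stands still between calls to the robot, and variables do not carry over. Pictures are saved under pics/ and viewed, and the job is handed in when it is done.

Besides the shell and the picture viewer there is one more tool, called after "Request:" as name(argument=value, ...) on one line, values as JSON. jog_arm: Moves the arm, as the interface text tells. Its arguments: {"type":"object","properties":{"steps":{"type":"array","items":{"type":"object","properties":{"turn":{"type":"array","items":{"type":"number"}},"dp":{"type":"array","items":{"type":"number"}},"claw":{"type":"number"}}}}},"required":["steps"]}

```bash
mkdir -p pics
cat > h.py <<'E'
import numpy as np, cv2, pickle
from workcell import ctrl
def grab(n,tag):
    o=ctrl.get_obs(); d=ctrl.get_image(n); d['obs']=o
    pickle.dump(d,open(f'pics/{tag}.pkl','wb')); cv2.imwrite(f'pics/{tag}.png',d['img'][:,:,::-1]); return d
def load(tag): return pickle.load(open(f'pics/{tag}.pkl','rb'))
def cam(d):
    f=240/np.tan(np.radians(d['fovy'])/2); K=np.array([[f,0,d['cx']],[0,f,d['cy']],[0,0,1.]])
    if 'camera_from_world' in d: W=np.linalg.inv(d['camera_from_world'])
    else:
        T=np.eye(4); T[:3,:3]=cv2.Rodrigues(np.array(d['obs']['orientation'],float))[0]; T[:3,3]=d['obs']['ee_pos']; W=T@d['hand_eye']
    return K,np.array(d['dist_coeffs'],float),W
def ray(d,uv):
    K,D,W=cam(d); p=cv2.undistortPoints(np.array(uv,float).reshape(-1,1,2),K,D).reshape(-1,2)
    r=np.c_[p,np.ones(len(p))]@W[:3,:3].T
    return W[:3,3],r
def onz(d,uv,z):
    c,r=ray(d,uv); return c+r*((z-c[2])/r[:,2])[:,None]
def pts(d):
    v,u=np.mgrid[0:480,0:640]; c,r=ray(d,np.c_[u.ravel(),v.ravel()])
    return (c+r*d['range_z'].reshape(-1,1)).reshape(480,640,3)
def proj(d,P):
    K,D,W=cam(d); M=np.linalg.inv(W); return cv2.projectPoints(np.array(P,float).reshape(-1,3),cv2.Rodrigues(M[:3,:3])[0],M[:3,3],K,D)[0].reshape(-1,2)
E
python3 - <<'E'
from h import *
for n in['scene','top','wrist']:
    d=grab(n,n+'0'); print(n,d['fovy'],cam(d)[2].round(2).tolist(),d['dist_coeffs'])
print(ctrl.get_obs())
E
```

```text
scene 55.97417487534839 [[0.55, -0.35, 0.76, -247.2], [-0.83, -0.25, 0.49, -490.86], [0.01, -0.9, -0.43, 529.51], [0.0, 0.0, 0.0, 1.0]] [-0.08324269  0.          0.          0.          0.        ]
top 48.52320939259595 [[0.0, -0.97, 0.23, 263.74], [-1.0, -0.0, -0.0, -14.55], [0.0, -0.23, -0.97, 1340.03], [0.0, 0.0, 0.0, 1.0]] [0.01748155 0.         0.         0.         0.        ]
wrist 68.81297684431776 [[0.45, 0.86, 0.24, 213.88], [0.89, -0.43, -0.12, 591.22], [-0.0, 0.27, -0.96, 383.67], [0.0, 0.0, 0.0, 1.0]] [0.01736537 0.         0.         0.         0.        ]
{'t': 0.15, 'qpos': array([ 1.08801274e+00,  4.23670286e-01,  1.63047588e+00,  7.28429034e-06,
        1.08856645e+00, -1.90135179e-02]), 'qvel': array([ 0.00041685, -0.0032555 , -0.00230547, -0.00058499,  0.00080431,
       -0.00213653]), 'joint_torque': array([ 3.67970406e-04, -5.44981420e+01, -2.73918700e+01,  6.43768650e-02,
        2.04036618e-02, -9.35453204e-05]), 'ee_pos': array([279.37188707, 558.63302641, 222.09230178]), 'orientation': array([-1.39418151, -0.86045216,  0.86203652]), 'ft_force': array([-0.88043075,  0.16990594, -0.69393801]), 'moment': array([0.01042405, 0.03572231, 0.01274813]), 'width': 87.943123920922}
```

View pics/scene0.png

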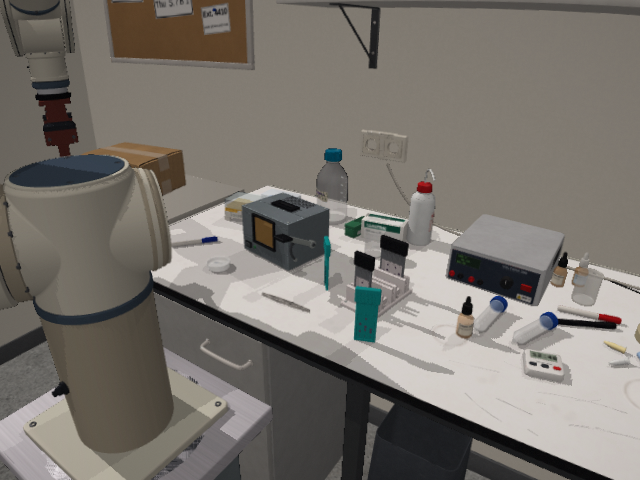

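View pics/top0.png

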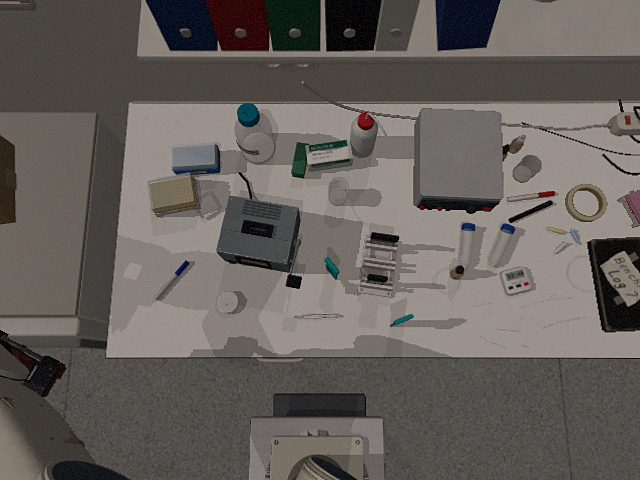

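View pics/wrist0.png

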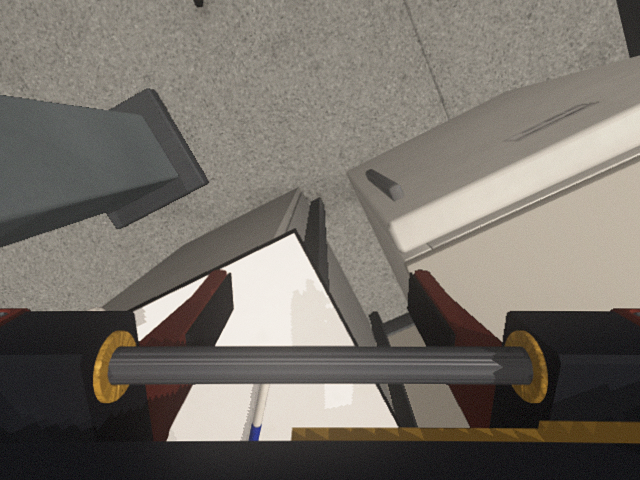

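The top view shows the cabinet at about (260,232), its slot collar at (257,230), and the lever pad at (293,281). In the rack are a near grip at (379,279) and a far, wider grip at (383,238). There are turquoise look-alikes at (331,268) and (401,320). I'll enlarge this area and measure.

Run:
```python
from h import *
d=load('top0'); s=load('scene0')
a=cv2.resize(d['img'][185:335,205:425],None,fx=3.6,fy=3.6,interpolation=cv2.INTER_CUBIC)
cv2.imwrite('pics/crop_top.png',a[:,:,::-1])
b=cv2.resize(s['img'][180:350,230:430],None,fx=3.5,fy=3.5,interpolation=cv2.INTER_CUBIC)
cv2.imwrite('pics/crop_scene.png',b[:,:,::-1])
P=pts(d)
for n,u,v in [('near',379,279),('far',383,238),('collar',257,230),('pad',293,281),('lid',240,240),('turq',331,268),('turq2',401,320),('bench',340,300)]:
    print(n,P[v,u].round(1))
# grips: dark pixels in rack with height
for (u0,u1,v0,v1,lo,hi,n) in [(355,410,265,295,100,150,'near'),(355,410,225,255,100,150,'far'),(280,308,270,292,90,130,'pad'),(215,305,195,275,120,150,'cab')]:
    Q=P[v0:v1,u0:u1]; im=d['img'][v0:v1,u0:u1]; m=(Q[...,2]>lo)&(Q[...,2]<hi)&(im.max(2)<(70 if n!='cab' else 200))
    q=Q[m]; print(n,len(q),q.min(0).round(1),q.max(0).round(1),np.median(q,0).round(1),cv2.minAreaRect(q[:,:2].astype(np.float32)))
```

```text
near [ 464.3 -145.9  116.9]
far [ 561.7 -157.4  119.2]
collar [578.7 139.3 128.2]
pad [459.3  53.7 118. ]
lid [556.1 179.4 121.8]
turq [492.4 -34.7 104.6]
turq2 [ 370.  -194.1  114.9]
bench [ 4.298e+02 -5.880e+01  1.000e-01]
near 120 [ 460.9 -164.   101.9] [ 475.3 -118.6  129.8] [ 467.3 -140.5  123.3] ((468.2812805175781, -141.26318359375), (45.67914962768555, 11.159238815307617), 81.91542053222656)
far 178 [ 556.7 -192.5  100.1] [ 575.2 -128.5  129.9] [ 565.  -160.5  122.4] ((566.4847412109375, -160.54954528808594), (64.75848388671875, 11.960725784301758), 81.18602752685547)
pad 179 [443.4  35.5  99.5] [485.2  70.1 121.8] [460.1  53.8 114. ] ((464.4932556152344, 52.352996826171875), (33.58642578125, 37.580387115478516), 77.96810913085938)
cab 4016 [499.8  45.8 120. ] [667.3 234.8 136.4] [580.  139.1 125. ] ((581.102783203125, 140.30743408203125), (171.03709411621094, 145.02212524414062), 79.79481506347656)
```

```bash
true
```

```text
(no output)
```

View pics/crop_top.png

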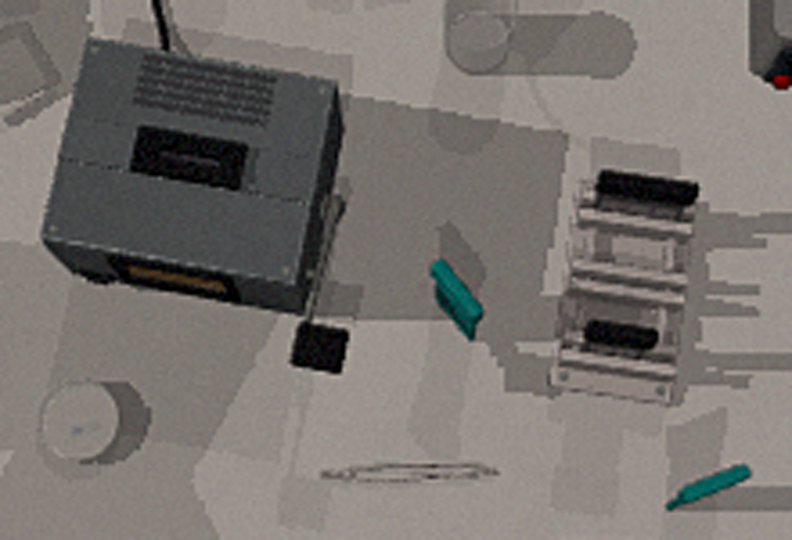

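View pics/crop_scene.png

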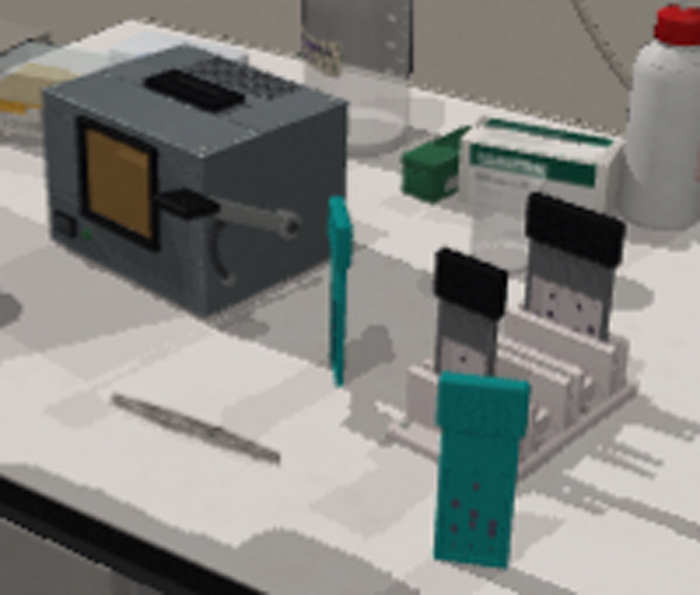

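Of the black-gripped plate holders, the near one (scene (363,265), top (379,279), grip 45.7 mm wide) fits the narrow holder. The far one (scene (394,248)) is 64.8 mm wide, so it is the wide holder. The two turquoise ones are decoys. The cabinet's yaw is about -10.2°, and the pad predicted from the slot, (459,53), matches the measured (459,54).

```bash
cat >> h.py <<'E'
def Rt(o): return cv2.Rodrigues(np.array(o['orientation'],float))[0]
def goal(yawdeg, xyz=None):
    o=ctrl.get_obs(); R=Rt(o); a=np.radians(yawdeg)
    X=np.array([np.cos(a),np.sin(a),0]); Y=np.array([0,0,-1.]); G=np.c_[X,Y,np.cross(X,Y)]
    w=cv2.Rodrigues(G@R.T)[0].ravel()
    print('pos',o['ee_pos'].round(1),'x',R[:,0].round(3),'y',R[:,1].round(3),'turn',(w/np.pi).round(4),'t',o['t'],'F',o['ft_force'].round(1),'w',o['width'])
    if xyz is not None: print('dp',((np.array(xyz)-o['ee_pos'])/80).round(4))
E
python3 -c "
from h import *
goal(-10.2,[459,53,200]);goal(-10.2,[581,100,200])"
```

```text
pos [279.4 558.6 222.1] x [ 0.447  0.894 -0.001] y [-0.001 -0.001 -1.   ] turn [ 2.00e-04 -3.00e-04 -4.09e-01] t 0.15 F [-0.9  0.2 -0.7] w 87.943123920922
dp [ 2.2454 -6.3204 -0.2762]
pos [279.4 558.6 222.1] x [ 0.447  0.894 -0.001] y [-0.001 -0.001 -1.   ] turn [ 2.00e-04 -3.00e-04 -4.09e-01] t 0.15 F [-0.9  0.2 -0.7] w 87.943123920922
dp [ 3.7704 -5.7329 -0.2762]
```

Request:
jog_arm(steps=[{"dp": [0.6,-0.94,0],"turn": [0,0,-0.07],"claw": 1},{"dp": [0.6,-0.94,0],"turn": [0,0,-0.07],"claw": 1},{"dp": [0.6,-0.94,0],"turn": [0,0,-0.07],"claw": 1}])

```text
t: 0.4
ee_pos: [328.9, 479.1, 221.4]
orientation: [-1.462, -0.686, 0.69]
ft_force: [0.6, 0.1, -0.0]
width: 87.8
```

Request:
jog_arm(steps=[{"dp": [0.6,-0.94,0],"turn": [0,0,-0.07],"claw": 1},{"dp": [0.6,-0.94,0],"turn": [0,0,-0.07],"claw": 1},{"dp": [0.6,-0.94,0],"turn": [0,0,-0.07],"claw": 1}])

```text
t: 0.65
ee_pos: [378.4, 400.2, 221.1]
orientation: [-1.514, -0.51, 0.516]
ft_force: [0.3, 0.6, -0.3]
width: 87.9
```

Request:
jog_arm(steps=[{"dp": [0.6,-0.94,0],"turn": [0,0,-0.07],"claw": 1},{"dp": [0.6,-0.94,0],"turn": [0,0,-0.07],"claw": 1},{"dp": [0.6,-0.94,0],"turn": [0,0,-0.07],"claw": 1}])

```text
t: 0.9
ee_pos: [428.1, 321.9, 221.0]
orientation: [-1.55, -0.334, 0.341]
ft_force: [0.8, -0.1, -0.6]
width: 87.8
```

Request:
jog_arm(steps=[{"dp": [0.6,-0.94,0],"turn": [0,0,-0.07],"claw": 1},{"dp": [0.6,-0.94,0],"turn": [0,0,-0.07],"claw": 1},{"dp": [0.6,-0.94,0],"turn": [0,0,-0.07],"claw": 1}])

```text
t: 1.15
ee_pos: [478.2, 244.0, 221.1]
orientation: [-1.57, -0.158, 0.165]
ft_force: [1.3, -0.7, 0.2]
width: 87.9
```

Request:
jog_arm(steps=[{"dp": [0.6,-0.94,0],"turn": [0,0,-0.07],"claw": 1},{"dp": [0.6,-0.94,0],"turn": [0,0,-0.07],"claw": 1},{"dp": [0.6,-0.94,0],"turn": [0,0,-0.07],"claw": 1}])

```text
t: 1.4
ee_pos: [528.6, 166.3, 221.2]
orientation: [-1.576, 0.017, -0.012]
ft_force: [1.0, -0.4, 0.1]
width: 87.6
```

```bash
python3 -c "
from h import *
goal(-10.2,[575,115,190])"
```

```text
pos [528.6 166.3 221.2] x [ 1.    -0.018 -0.003] y [-0.004 -0.005 -1.   ] turn [ 0.0016 -0.0013 -0.0508] t 1.4 F [ 1.  -0.4  0.1] w 87.61776095624785
dp [ 0.5804 -0.6409 -0.3903]
```

Request:
jog_arm(steps=[{"dp": [0.58,-0.64,-0.39],"turn": [0.0016,-0.0013,-0.051],"claw": 1},{"dp": [0.58,-0.64,-0.39],"turn": [0.0016,-0.0013,-0.051],"claw": 1},{"dp": [0.58,-0.64,-0.39],"turn": [0.0016,-0.0013,-0.051],"claw": 1},{"dp": [0.58,-0.64,-0.39],"turn": [0.0016,-0.0013,-0.051],"claw": 1}])

```text
t: 1.73
ee_pos: [575.0, 115.0, 188.8]
orientation: [-1.566, 0.141, -0.138]
ft_force: [0.8, 0.9, 0.9]
width: 87.5
```

```bash
python3 -c "
from h import *
goal(-10.2)
d=grab('wrist','w1');goal(-10.2);print(proj(d,[[580,139,131],[459,53,114]]))"
```

```text
pos [575.  115.  188.8] x [ 0.984 -0.176 -0.002] y [-0.002  0.    -1.   ] turn [-0.0001 -0.0006 -0.0003] t 1.7333 F [0.8 0.9 0.9] w 87.54351723675767
pos [574.6 115.8 189.5] x [ 0.985 -0.175 -0.001] y [-0.001  0.001 -1.   ] turn [-0.0002 -0.0004 -0.0006] t 1.7833 F [-0.3  0.2  0. ] w 88.09740083766954
[[321.62906306 217.33660095]
 [185.56845152 347.9321994 ]]
```

View pics/w1.png

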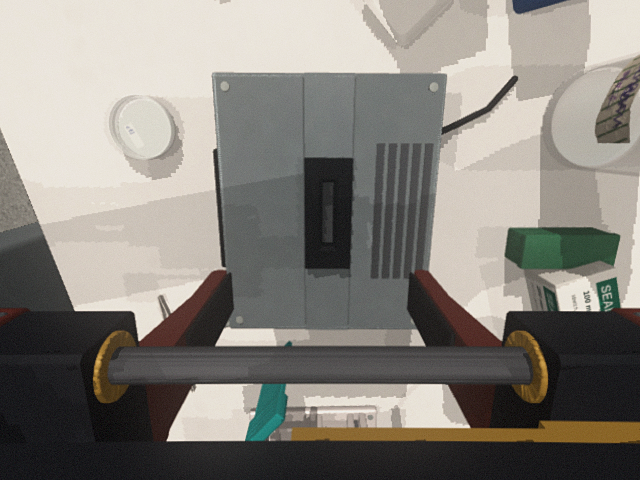

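The wrist view shows the collar with the slot at about (328,212). Next I'll measure it.

```bash
cat > slot.py <<'E'
from h import *
import sys
def collar(d,guess=None,z=131):
    im=d['img'].max(2).astype(np.uint8); m=((im<48)*255).astype(np.uint8)
    m=cv2.morphologyEx(m,cv2.MORPH_CLOSE,np.ones((15,15)))
    n,l,st,c=cv2.connectedComponentsWithStats(m)
    k=l[int(guess[1]),int(guess[0])]; cs=cv2.findContours((l==k).astype(np.uint8),0,cv2.CHAIN_APPROX_NONE)[0][0]
    p=onz(d,cs.reshape(-1,2),z)[:,:2].astype(np.float32)
    return st[k],cv2.minAreaRect(p)
if __name__=='__main__':
    d=load('w1'); print(collar(d,(328,212)))
    g=d['img'].max(2); print(g[150:275:6,300:358:3])
    a=cv2.resize(d['img'][145:285,285:370],None,fx=4,fy=4,interpolation=cv2.INTER_CUBIC); a=np.clip(a.astype(float)*2,0,255).astype(np.uint8); cv2.imwrite('pics/w1c.png',a[:,:,::-1])
    m=((g>40)&(g<120))
    m2=np.zeros((480,640),np.uint8); m2[165:262,311:345]=m[165:262,311:345]
    n,l,st,c=cv2.connectedComponentsWithStats(m2); print(st,c)
E
python3 slot.py
```

```text
(array([ 305,  158,   48,  111, 5160], dtype=int32), ((584.2805786132812, 139.51007080078125), (71.89292907714844, 29.520374298095703), 79.19403076171875))
[[120  99 116 121 122 117 119 114 114 113 117 122 116 118 120 118 120 116
  112 118]
 [118 101 122 118 125 119 121 119 114 112 121 122 119 126 107 119 120 119
  109 119]
 [109  89  33  43  37  38  30  37  33  39  28  35  31  34  34  36  38  37
  104 111]
 [116  88  31  38  34  35  36  31  38  36  33  38  32  27  33  37  33  38
  104 110]
 [105  82  36  34  37  35  39  33  40  36  34  36  35  36  29  37  28  34
  112 114]
 [ 90  81  35  29  36  33  34  31  28  28  28  24  28  37  39  35  34  32
   88 109]
 [ 96  83  29  26  38  32  35  20  46  46  51  35  25  29  31  31  34  38
  100 112]
 [ 94  91  25  29  31  36  29  23  45  51  42  35  24  37  31  33  38  35
  115 116]
 [ 93  84  29  30  33  31  28  28  41  45  45  23  31  30  34  31  29  39
   90 103]
 [ 96  88  35  31  26  27  28  28  37  46  43  31  26  29  26  26  31  37
  101 101]
 [ 95  90  33  32  32  32  25  20  47  55  59  32  21  33  32  30  30  42
  100 100]
 [ 96  88
[... 1349 characters left out ...]
82     12     61    572]
 [   314    188      1      1      1]
 [   324    247      1      1      1]
 [   332    247      1      1      1]
 [   330    248      1      1      1]] [[319.48455051 239.55344866]
 [312.         166.        ]
 [319.         166.        ]
 [313.         168.        ]
 [340.         168.        ]
 [343.         171.        ]
 [319.         172.        ]
 [321.         172.        ]
 [341.         173.        ]
 [332.         174.        ]
 [335.         175.        ]
 [323.         178.        ]
 [327.         178.        ]
 [327.58391608 212.31993007]
 [314.         188.        ]
 [324.         247.        ]
 [332.         247.        ]
 [330.         248.        ]]
```

View pics/w1c.png

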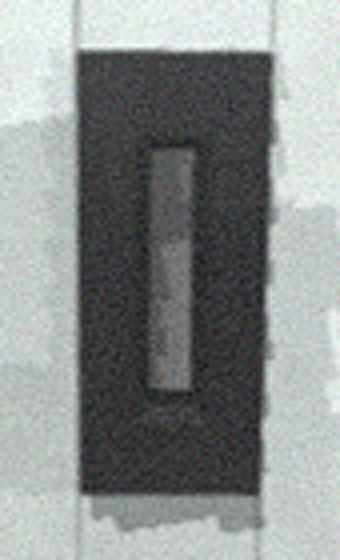

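Request:
jog_arm(steps=[{"dp": [-0.75,-0.38,0],"turn": [0,0,0],"claw": 0},{"dp": [-0.75,-0.38,0],"turn": [0,0,0],"claw": 0},{"dp": [-0.75,-0.38,0],"turn": [0,0,0],"claw": 0}])

```text
t: 2.03
ee_pos: [509.2, 85.6, 189.1]
orientation: [-1.567, 0.14, -0.131]
ft_force: [0.1, -0.9, 0.5]
width: 71.2
```

Request:
jog_arm(steps=[{"dp": [-0.75,-0.38,0],"turn": [0,0,0],"claw": 0},{"dp": [-0.75,-0.38,0],"turn": [0,0,0],"claw": 0},{"dp": [-0.75,-0.38,-0.4],"turn": [0,0,0],"claw": 0},{"dp": [-0.75,-0.38,-0.6],"turn": [0,0,0],"claw": 0},{"dp": [-0.75,-0.38,-0.6],"turn": [0,0,0],"claw": 0}])

```text
t: 2.45
ee_pos: [447.4, 56.3, 139.7]
orientation: [-1.567, 0.14, -0.126]
ft_force: [-0.3, 0.5, -0.4]
width: 38.2
```

```bash
python3 -c "
from h import *
goal(-10.2,[455,54,116])
d=grab('wrist','w2');d=grab('scene','s2');b=cv2.resize(d['img'][120:320,190:390],None,fx=3,fy=3);cv2.imwrite('pics/s2c.png',b[:,:,::-1])"
```

```text
pos [447.4  56.3 139.7] x [ 0.986 -0.169 -0.009] y [-0.009  0.    -1.   ] turn [-0.     -0.0029 -0.0026] t 2.45 F [-0.3  0.5 -0.4] w 38.15417824611019
dp [ 0.0951 -0.0285 -0.2964]
```

View pics/w2.png

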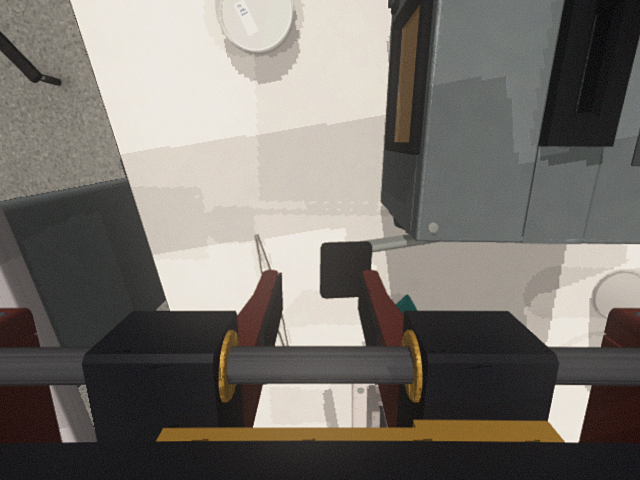

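View pics/s2c.png

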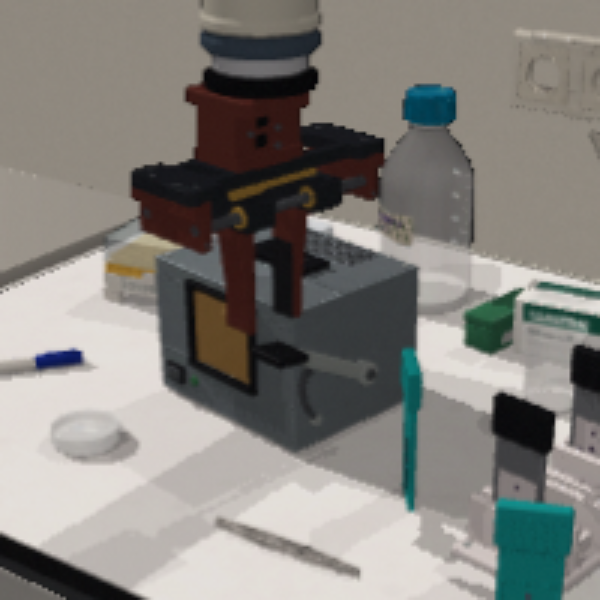

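```bash
python3 -c "
from h import *
d=load('w2');print(onz(d,[[321,243],[369,240],[367,297],[321,297],[345,269]],114).round(1))
goal(-10.2)"
```

```text
[[450.3  72.9 114. ]
 [476.9  70.2 114. ]
 [471.2  36.1 114. ]
 [444.8  40.5 114. ]
 [461.2  55.4 114. ]]
pos [449.5  56.3 141.6] x [ 0.986 -0.17  -0.006] y [-0.006  0.    -1.   ] turn [-0.0001 -0.0019 -0.0024] t 2.55 F [ 0.1 -0.6  0.7] w 30.093109216655797
```

Request:
jog_arm(steps=[{"dp": [0.08,-0.02,0],"turn": [0,-0.002,-0.002],"claw": 0},{"dp": [0.08,-0.02,0],"turn": [0,-0.002,-0.002],"claw": 0},{"dp": [0.08,-0.02,-0.1],"turn": [0,-0.002,-0.002],"claw": 0},{"dp": [0.08,-0.02,-0.2],"turn": [0,-0.002,-0.002],"claw": 0},{"dp": [0.08,-0.02,-0.26],"turn": [0,-0.002,-0.002],"claw": 0},{"dp": [0.08,-0.02,-0.3],"turn": [0,-0.002,-0.002],"claw": 0},{"dp": [0.08,-0.02,-0.36],"turn": [0,-0.002,-0.002],"claw": 0},{"dp": [0.08,-0.02,-0.36],"turn": [0,-0.002,-0.002],"claw": 0}])

```text
t: 3.22
ee_pos: [455.3, 54.7, 112.0]
orientation: [-1.566, 0.14, -0.138]
ft_force: [-1.5, -0.1, 5.2]
width: 0.4
```

Request:
jog_arm(steps=[{"dp": [0,0,-0.06],"turn": [0,0,0],"claw": 0},{"dp": [0,0,-0.12],"turn": [0,0,0],"claw": 0},{"dp": [0,0,-0.18],"turn": [0,0,0],"claw": 0},{"dp": [0,0,-0.24],"turn": [0,0,0],"claw": 0},{"dp": [0,0,-0.3],"turn": [0,0,0],"claw": 0},{"dp": [0,0,-0.34],"turn": [0,0,0],"claw": 0},{"dp": [0,0,-0.38],"turn": [0,0,0],"claw": 0},{"dp": [0,0,-0.38],"turn": [0,0,0],"claw": 0}])

```text
t: 3.88
ee_pos: [452.1, 54.9, 80.9]
orientation: [-1.567, 0.145, -0.133]
ft_force: [-10.1, 2.4, 11.4]
width: 0.4
```

Request:
jog_arm(steps=[{"dp": [0,0,0.1],"turn": [0,0,0],"claw": 0},{"dp": [0,0,0.2],"turn": [0,0,0],"claw": 0},{"dp": [0,0,0.6],"turn": [0,0,0],"claw": 0},{"dp": [0,0,1],"turn": [0,0,0],"claw": 0},{"dp": [0,0,1],"turn": [0,0,0],"claw": 0.6}])

```text
t: 4.3
ee_pos: [455.5, 55.1, 165.8]
orientation: [-1.565, 0.139, -0.14]
ft_force: [0.6, -0.3, 0.8]
width: 4.4
```

```bash
python3 -c "
from h import *
goal(-8.5,[468,-100,185])
d=grab('wrist','w3');d=grab('scene','s3');b=cv2.resize(d['img'][120:320,190:390],None,fx=3,fy=3);cv2.imwrite('pics/s3c.png',b[:,:,::-1])"
```

```text
pos [455.5  55.1 165.8] x [ 0.984 -0.176  0.001] y [ 0.001  0.001 -1.   ] turn [-0.0004  0.0003  0.0092] t 4.3 F [ 0.6 -0.3  0.8] w 4.446101591575104
dp [ 0.1557 -1.9391  0.2398]
```

View pics/w3.png

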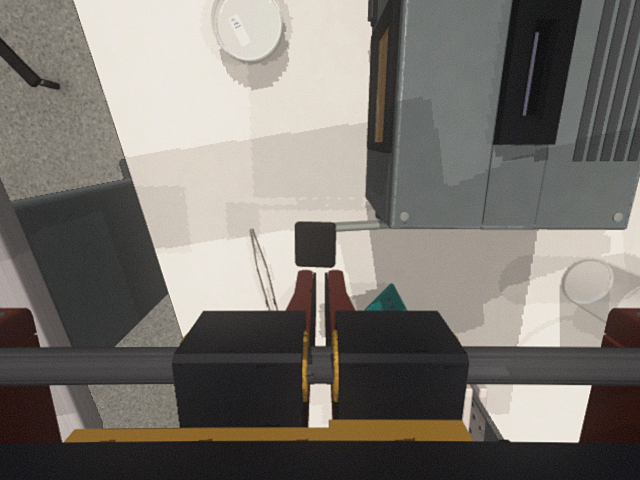

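View pics/s3c.png

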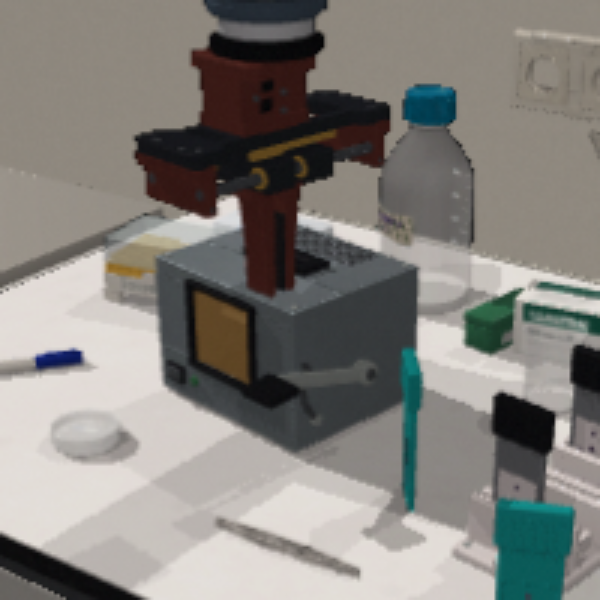

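The lever stayed down, and the slot now shows a purple glow inside with the steel gone, so it is open. Next is the rack.

Request:
jog_arm(steps=[{"dp": [0.02,-0.92,0.2],"turn": [0,0,0],"claw": 0.7},{"dp": [0.02,-0.92,0.2],"turn": [0,0,0],"claw": 0.7},{"dp": [0.02,-0.92,0.2],"turn": [0,0,0],"claw": 0.7}])

```text
t: 4.65
ee_pos: [455.1, -22.1, 178.3]
orientation: [-1.567, 0.143, -0.138]
ft_force: [-0.7, -0.5, 0.1]
width: 31.8
```

Request:
jog_arm(steps=[{"dp": [0.02,-0.92,0],"turn": [0,0,0],"claw": 0.7},{"dp": [0.02,-0.92,0],"turn": [0,0,0],"claw": 0.7},{"dp": [0.02,-0.92,0],"turn": [0,0,0],"claw": 0.7}])

```text
t: 4.9
ee_pos: [456.6, -99.4, 177.3]
orientation: [-1.568, 0.146, -0.14]
ft_force: [0.0, 0.9, -0.5]
width: 51.6
```

Request:
jog_arm(steps=[{"dp": [0.02,-0.92,0],"turn": [0,0,0],"claw": 0.7},{"dp": [0.02,-0.92,0],"turn": [0,0,0],"claw": 0.7},{"dp": [0.02,-0.92,0],"turn": [0,0,0],"claw": 0.7},{"dp": [0.02,-0.92,0],"turn": [0,0,0],"claw": 0.7},{"dp": [0.02,-0.92,0],"turn": [0,0,0],"claw": 0.7}])

```text
t: 5.32
ee_pos: [457.3, -172.2, 176.2]
orientation: [-1.567, 0.149, -0.139]
ft_force: [0.2, -0.2, -0.1]
width: 61.7
```

```bash
python3 -c "
from h import *
goal(-10.2,[459,-165,183])
d=grab('wrist','w4');goal(-8.5)"
```

```text
pos [ 457.3 -172.2  176.2] x [ 0.983 -0.182 -0.006] y [-0.006 -0.    -1.   ] turn [ 0.0001 -0.002   0.0016] t 5.3167 F [ 0.2 -0.2 -0.1] w 61.74293213072588
dp [0.0209 0.0898 0.0855]
pos [ 457.5 -171.8  176.4] x [ 0.983 -0.181 -0.006] y [-0.006 -0.    -1.   ] turn [ 0.0001 -0.0019  0.0107] t 5.3667 F [-0.3 -0.5 -0.5] w 61.321655281473866
```

View pics/w4.png

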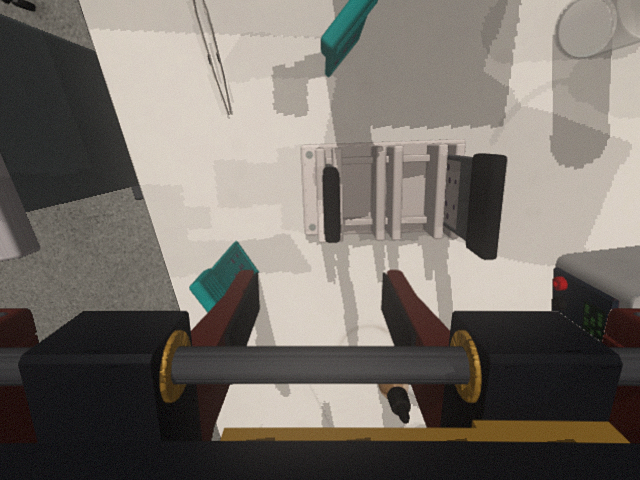

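The narrow grip is at (332,204) in the wrist view and the wide one at (486,206). Next I'll measure both in the camera's own pose.

Run:
```python
from h import *
from slot import collar
d=load('w4'); 
for z in(125,):
    print(collar(d,(332,204),z)); print(collar(d,(486,206),z))
a=cv2.resize(d['img'][125:270,290:530],None,fx=3.3,fy=3.3,interpolation=cv2.INTER_CUBIC); cv2.imwrite('pics/w4c.png',a[:,:,::-1])
print('cam',cam(d)[2][:3,3])
d1=load('w1');st,r=collar(d1,(328,212))
# slot in tool frame
for dd,p in((d1,[*r[0],131]),(d,[*collar(d,(332,204),125)[1][0],125])):
    R=Rt(dd['obs']); print('tool',R.T@(np.array(p)-dd['obs']['ee_pos']),'cal slot?' )
c=onz(d1,[[327.58,212.32]],129)[0]; print('slot centroid z129',c)
K,D,W=cam(d);P=pts(d); print(P[195:210:5,332],P[195:215:5,486])
```

```text
(array([ 323,  168,   17,   74, 1094], dtype=int32), ((469.788330078125, -140.60765075683594), (45.566383361816406, 9.418395042419434), 81.3843994140625))
(array([ 448,  154,   58,  105, 4358], dtype=int32), ((556.168701171875, -158.81971740722656), (65.87334442138672, 33.420799255371094), 84.99687957763672))
cam [ 471.18956095 -100.63310238  337.7640074 ]
tool [ 4.95437819 57.82383102 25.74549138] cal slot?
tool [ 6.81825336 51.07083701 33.38374893] cal slot?
slot centroid z129 [584.27809887 141.14148802 129.        ]
[[ 471.25543372 -134.19354468  125.40520095]
 [ 470.72313076 -137.32482929  124.77518326]
 [ 470.18812355 -140.31051743  125.15072893]] [[ 564.03551816 -151.85320332  122.58984226]
 [ 564.03857552 -155.06749778  122.18257025]
 [ 563.09041107 -157.72878938  123.98173865]
 [ 563.56104723 -161.29305663  122.47617429]]
```

View pics/w4c.png

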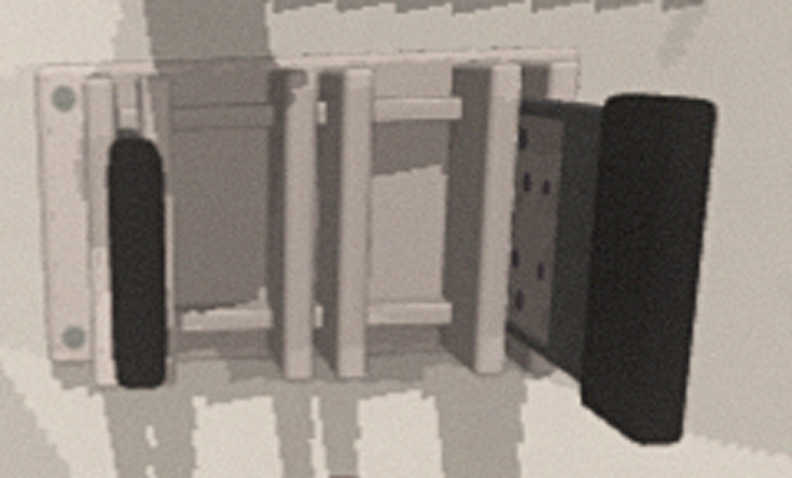

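Request:
jog_arm(steps=[{"dp": [0.155,0.39,0],"turn": [0,-0.002,0.0102],"claw": 0.55},{"dp": [0.155,0.39,0],"turn": [0,-0.002,0.0102],"claw": 0.55},{"dp": [0.155,0.39,-0.1],"turn": [0,-0.002,0.0102],"claw": 0.55},{"dp": [0.155,0.39,-0.3],"turn": [0,-0.002,0.0102],"claw": 0.55},{"dp": [0.155,0.39,-0.5],"turn": [0,-0.002,0.0102],"claw": 0.55},{"dp": [0.155,0.39,-0.5],"turn": [0,-0.002,0.0102],"claw": 0.55}])

```text
t: 5.87
ee_pos: [467.7, -139.6, 133.6]
orientation: [-1.567, 0.121, -0.113]
ft_force: [-0.9, 0.3, -0.4]
width: 48.5
```

```bash
python3 -c "
from h import *
goal(-8.6,[469.8,-140.6,95]);d=grab('wrist','w5');goal(-8.6,[469.8,-140.6,95])"
```

```text
pos [ 467.7 -139.6  133.6] x [ 0.989 -0.149 -0.005] y [-0.005  0.001 -1.   ] turn [-0.0003 -0.0015 -0.0003] t 5.8667 F [-0.9  0.3 -0.4] w 48.47789936142814
dp [ 0.0268 -0.0129 -0.4827]
pos [ 468.3 -139.9  134.8] x [ 0.989 -0.149 -0.004] y [-0.004  0.001 -1.   ] turn [-0.0002 -0.0012 -0.0002] t 5.9167 F [-0.5 -1.  -0.1] w 48.636725782930256
dp [ 0.0192 -0.0088 -0.4976]
```

View pics/w5.png

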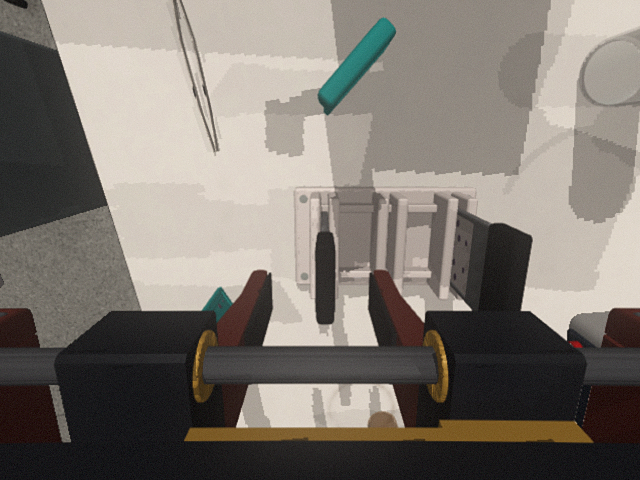

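Request:
jog_arm(steps=[{"dp": [0.025,-0.01,-0.1],"turn": [0,-0.001,0],"claw": 0.55},{"dp": [0.025,-0.01,-0.25],"turn": [0,-0.001,0],"claw": 0.55},{"dp": [0.025,-0.01,-0.4],"turn": [0,-0.001,0],"claw": 0.5},{"dp": [0.025,-0.01,-0.5],"turn": [0,-0.001,0],"claw": 0.4},{"dp": [0.025,-0.01,-0.5],"turn": [0,-0.001,0],"claw": 0.3}])

```text
t: 6.33
ee_pos: [469.5, -140.5, 93.6]
orientation: [-1.567, 0.119, -0.115]
ft_force: [-0.8, -0.3, -0.1]
width: 34.3
```

```bash
python3 -c "
from h import *
goal(-8.6,[470.2,-140.6,95])"
```

```text
pos [ 469.5 -140.5   93.6] x [ 0.989 -0.149 -0.003] y [-0.002  0.001 -1.   ] turn [-0.0004 -0.0008 -0.0002] t 6.3333 F [-0.8 -0.3 -0.1] w 34.291935563587316
dp [ 0.0087 -0.0009  0.0175]
```

Request:
jog_arm(steps=[{"dp": [0.005,0,0.01],"turn": [0,-0.001,0],"claw": 0},{"dp": [0.005,0,0.01],"turn": [0,-0.001,0],"claw": 0},{"dp": [0.005,0,0.01],"turn": [0,-0.001,0],"claw": 0},{"dp": [0.005,0,0.01],"turn": [0,-0.001,0],"claw": 0},{"dp": [0.005,0,0.01],"turn": [0,-0.001,0],"claw": 0},{"dp": [0.005,0,0.01],"turn": [0,-0.001,0],"claw": 0},{"dp": [0.005,0,0.01],"turn": [0,-0.001,0],"claw": 0},{"dp": [0.005,0,0.01],"turn": [0,-0.001,0],"claw": 0}])

```text
t: 7.0
ee_pos: [470.4, -140.7, 95.0]
orientation: [-1.567, 0.116, -0.119]
ft_force: [-0.3, -0.0, 5.4]
width: 10.1
```

```bash
python3 -c "
from h import *
goal(-8.6,[470.2,-140.6,95])"
```

```text
pos [ 470.4 -140.7   95. ] x [ 0.989 -0.149  0.002] y [ 0.002  0.001 -1.   ] turn [-0.0003  0.0006 -0.0002] t 7.0 F [-0.3 -0.   5.4] w 10.075461070095663
dp [-0.0028  0.0012  0.0001]
```

Request:
jog_arm(steps=[{"dp": [0,0,0.15],"turn": [0,0,0],"claw": 0},{"dp": [0,0,0.35],"turn": [0,0,0],"claw": 0},{"dp": [0,0,0.6],"turn": [0,0,0],"claw": 0},{"dp": [0,0,0.9],"turn": [0,0,0],"claw": 0},{"dp": [0,0,0.9],"turn": [0,0,0],"claw": 0}])

```text
t: 7.42
ee_pos: [472.6, -141.4, 170.5]
orientation: [-1.568, 0.111, -0.123]
ft_force: [1.1, -0.5, -0.1]
width: 10.1
```

Request:
jog_arm(steps=[{"dp": [0,0,0.3],"turn": [0,0,0],"claw": 0},{"dp": [0,0,0.7],"turn": [0,0,0],"claw": 0},{"dp": [0,0,1],"turn": [0,0,0],"claw": 0},{"dp": [0,0,1],"turn": [0,0,0],"claw": 0}])

```text
t: 7.75
ee_pos: [475.0, -142.2, 254.3]
orientation: [-1.57, 0.106, -0.129]
ft_force: [0.7, -0.9, -0.6]
width: 9.8
```

```bash
python3 -c "
from h import *
goal(-10.8,[584.3,139.5,245]);d=grab('wrist','w6');grab('scene','s6')"
```

```text
pos [ 475.  -142.2  254.3] x [ 0.989 -0.149  0.015] y [ 0.014 -0.003 -1.   ] turn [ 0.0011  0.0046 -0.0124] t 7.75 F [ 0.7 -0.9 -0.6] w 9.807667434827234
dp [ 1.3665  3.5208 -0.1166]
```

View pics/w6.png

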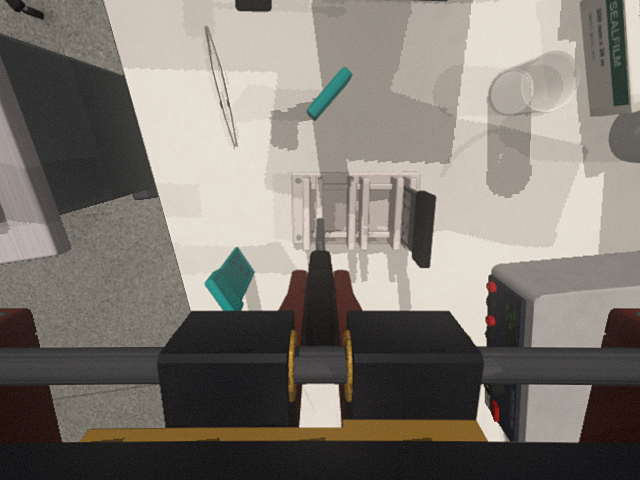

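View pics/s6.png

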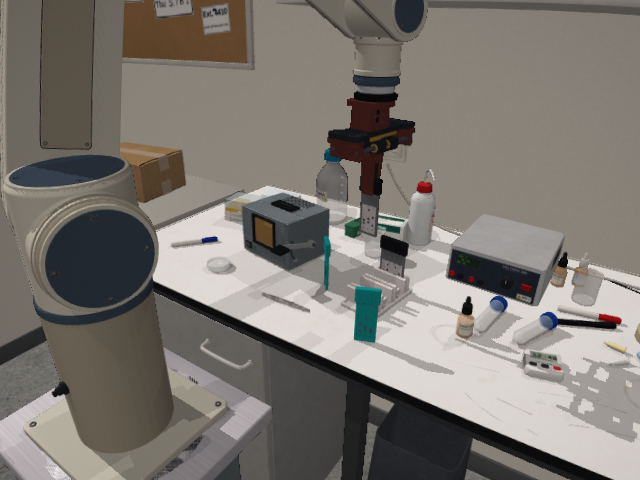

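Request:
jog_arm(steps=[{"dp": [0.43,0.98,-0.05],"turn": [0.001,0.0046,-0.0124],"claw": 0},{"dp": [0.43,0.98,-0.05],"turn": [0.001,0.0046,-0.0124],"claw": 0},{"dp": [0.43,0.98,-0.05],"turn": [0.001,0.0046,-0.0124],"claw": 0},{"dp": [0.43,0.98,-0.05],"turn": [0.001,0.0046,-0.0124],"claw": 0}])

```text
t: 8.18
ee_pos: [506.4, -61.1, 243.9]
orientation: [-1.564, 0.153, -0.137]
ft_force: [-0.5, -0.1, -1.0]
width: 10.0
```

Request:
jog_arm(steps=[{"dp": [0.43,0.98,0],"turn": [0,0,0],"claw": 0},{"dp": [0.43,0.98,0],"turn": [0,0,0],"claw": 0},{"dp": [0.43,0.98,0],"turn": [0,0,0],"claw": 0},{"dp": [0.43,0.98,0],"turn": [0,0,0],"claw": 0}])

```text
t: 8.52
ee_pos: [540.2, 18.0, 242.2]
orientation: [-1.565, 0.153, -0.133]
ft_force: [-0.8, -0.7, -0.7]
width: 9.5
```

```bash
python3 -c "
from h import *
goal(-10.8,[578,92,245])"
```

```text
pos [540.2  18.  242.2] x [ 0.983 -0.181 -0.013] y [-0.012  0.002 -1.   ] turn [-0.0007 -0.004  -0.0019] t 8.5167 F [-0.8 -0.7 -0.7] w 9.520828543462398
dp [0.4723 0.9249 0.0351]
```

Request:
jog_arm(steps=[{"dp": [0.47,0.92,0.035],"turn": [-0.0007,-0.004,-0.002],"claw": 0},{"dp": [0.47,0.92,0.035],"turn": [-0.0007,-0.004,-0.002],"claw": 0},{"dp": [0.47,0.92,0.035],"turn": [-0.0007,-0.004,-0.002],"claw": 0},{"dp": [0.47,0.92,0.035],"turn": [-0.0007,-0.004,-0.002],"claw": 0},{"dp": [0.47,0.92,0.035],"turn": [-0.0007,-0.004,-0.002],"claw": 0},{"dp": [0.47,0.92,0.035],"turn": [-0.0007,-0.004,-0.002],"claw": 0}])

```text
t: 9.02
ee_pos: [576.8, 89.7, 244.4]
orientation: [-1.567, 0.151, -0.148]
ft_force: [-0.3, -0.3, 0.1]
width: 9.9
```

```bash
python3 -c "
from h import *
goal(-10.8,[584.3,139.5,245]);d=grab('wrist','w7');goal(-10.8)"
```

```text
pos [576.8  89.7 244.4] x [ 0.982 -0.189 -0.001] y [-0.002 -0.001 -1.   ] turn [ 0.0002 -0.0005  0.0006] t 9.0167 F [-0.3 -0.3  0.1] w 9.869052328934359
dp [0.0938 0.6228 0.0078]
pos [577.   89.8 244.6] x [ 0.982 -0.189 -0.001] y [-0.001 -0.001 -1.   ] turn [ 0.0002 -0.0003  0.0006] t 9.0667 F [-0.2  0.4 -0.4] w 9.485802044068512
```

View pics/w7.png

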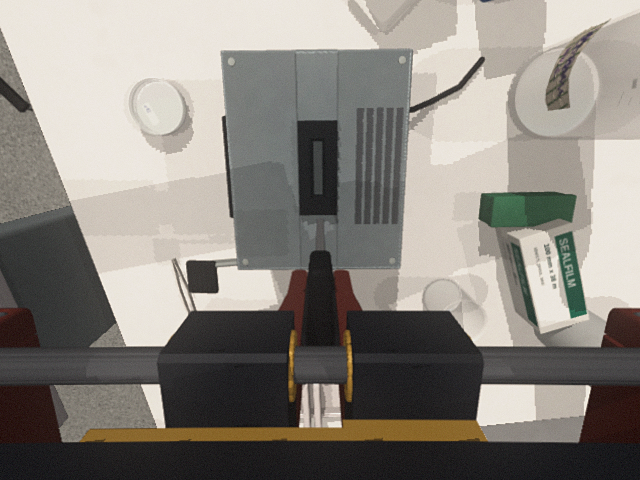

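Run:
```python
from h import *
from slot import collar
d=load('w7'); P=pts(d)
print('pad pts',P[270:285:5,202]); print('slot depth',P[150:190:8,318][:,2], 'collar',P[150:190:10,308][:,2],'lid',P[150:190:10,270][:,2])
d1=load('w1');P1=pts(d1); print('before',P1[190:240:8,328][:,2])
print(d['img'][150:190:8,318],d1['img'][190:240:10,328])
st,r=collar(d,(307,168)); print(st,r)
a=cv2.resize(d['img'][110:270,270:370],None,fx=5,fy=5,interpolation=cv2.INTER_CUBIC); a=np.clip(a.astype(float)*1.7,0,255).astype(np.uint8); cv2.imwrite('pics/w7c.png',a[:,:,::-1][:,:,:][:600*2])
d3=load('w3');b=cv2.resize(d3['img'][0:150,480:600],None,fx=4,fy=4);cv2.imwrite('pics/w3c.png',b[:,:,::-1])
```

```text
pad pts [[455.04068491  62.7106077   87.59794594]
 [453.30395122  57.48552718  86.89221651]
 [452.14062559  52.66138515  87.54696836]]
slot depth [10.41095452 10.42242751 10.74016219 10.14214314 10.13786362] collar [130.62168548 131.63143576 130.48757905 132.0456434 ] lid [123.27020197 125.47649237 125.25971573 124.98112349]
before [117.06948219 116.11920362 116.64001082 115.08092323 115.25890727
 115.82146288 117.26551757]
[[68 68 69]
 [70 72 70]
 [60 60 64]
 [63 65 63]
 [64 68 67]] [[44 47 43]
 [42 45 44]
 [61 57 61]
 [53 57 54]
 [55 53 55]]
[ 298  121   40   94 3583] ((584.0423583984375, 139.41043090820312), (70.60562133789062, 29.535232543945312), 79.12837219238281)
```

View pics/w7c.png

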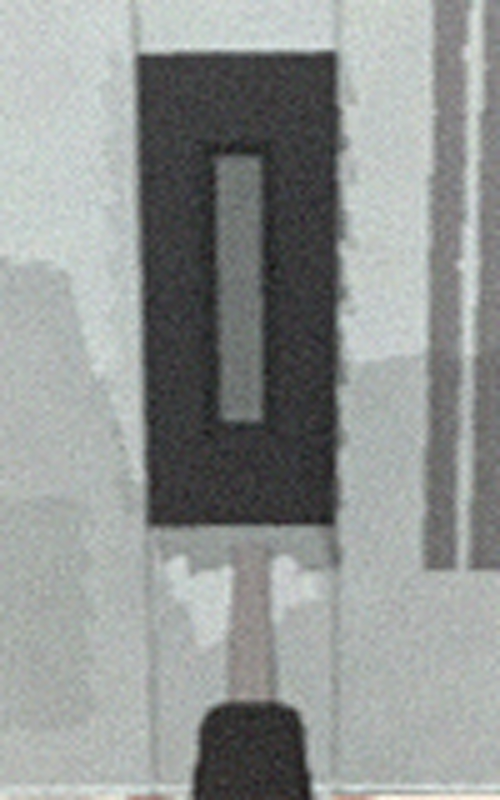

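View pics/w3c.png

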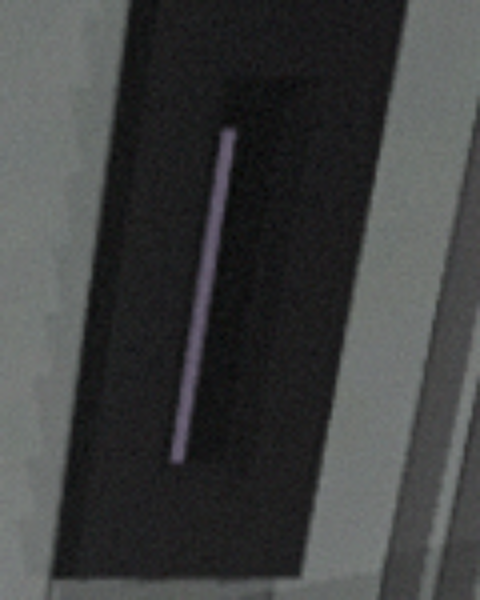

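Run:
```python
from h import *
d=load('w7'); o=d['obs']; I=d['img'].astype(int)
for v in range(208,252,3): print(v,' '.join('%d/%d'%(I[v,u,0],I[v,u,2]) for u in range(308,334)))
a=np.radians(-10.8); ex=np.array([np.cos(a),np.sin(a)]); ey=np.array([-np.sin(a),np.cos(a)])
tz=o['ee_pos'][2]-85
for uv in ([320.2,219],[320.2,216],[320.2,222]):
    for z in (tz,): 
        p=onz(d,[uv],z)[0][:2]-o['ee_pos'][:2]; print(uv,'in tool x,y:',p@ex,p@ey)
P=pts(d); print(P[215:250:4,320].round(1))
```

```text
208 36/38 31/30 32/34 34/28 39/40 27/28 33/33 41/40 30/25 29/30 28/30 39/37 33/32 35/37 38/36 30/31 32/38 32/29 32/34 31/35 32/35 31/31 35/37 31/32 26/26 32/32
211 26/33 32/35 36/32 30/34 30/35 23/27 36/35 34/33 32/34 39/37 28/26 31/33 34/34 37/33 32/35 33/27 33/30 32/31 32/35 37/34 32/31 38/36 31/29 31/32 33/34 29/30
214 33/30 40/39 36/35 39/40 31/30 28/29 36/33 27/31 36/37 37/36 37/39 34/37 33/37 27/33 36/37 40/40 35/31 26/26 38/35 33/31 37/37 34/37 36/34 34/29 34/33 35/37
217 89/91 91/88 87/89 87/91 86/88 90/88 89/89 89/91 88/90 85/88 90/94 85/91 90/88 87/90 90/92 84/88 83/88 85/90 91/89 83/86 90/93 92/93 88/87 84/89 86/87 85/85
220 87/91 94/95 91/91 86/90 90/91 90/90 88/87 83/84 81/84 78/77 84/81 85/83 85/84 88/85 85/80 72/68 75/77 84/86 89/86 88/89 88/90 89/87 86/85 85/92 88/87 91/93
223 87/86 88/94 85/87 85/86 85/86 90/92 100/101 112/112 94/95 84/80 90/87 89/86 85/78 87/81 84/83 86/87 97/99 117/118 115/119 119/120 119/122 106/109 91/93 82/83 77/76 79/80
226 116/122 112/115 114/115 117/121 118/122 118/116 116/119 116/119 100/96 82/83 81/77 83/78 90/83 84/80 83/78 83/81 99/101 11
[... 1235 characters left out ...]
94/100 100/101 86/88 83/83 81/79 85/82 87/81 81/80 88/88 92/85 86/81 74/77 84/86 100/99 99/102 103/100 98/97 102/105 99/99 97/98 101/100
250 102/106 104/106 99/101 109/110 99/103 90/96 78/79 66/62 56/53 57/54 57/53 62/58 57/57 56/54 62/57 52/51 48/46 64/61 74/73 96/97 101/104 97/100 104/105 95/97 103/103 101/103
[320.2, 219] in tool x,y: -0.1228712092459719 17.216636539313605
[320.2, 216] in tool x,y: -0.11911531651114408 19.424127477182083
[320.2, 222] in tool x,y: -0.12664545116248288 14.998608412274287
[[578.9 102.1 124.1]
 [580.1 108.2 166.5]
 [580.  108.1 178. ]
 [580.1 108.2 189.6]
 [580.1 108.1 199.4]
 [580.1 108.2 208.8]
 [580.1 108.  216.6]
 [580.  107.9 224. ]
 [580.1 108.3 232.6]]
```

Run:
```python
from h import *
d=load('w7'); o=d['obs']; I=d['img'].astype(int)
a=np.radians(-10.8); ex=np.array([np.cos(a),np.sin(a)]); ey=np.array([-np.sin(a),np.cos(a)])
def T(p): q=p[:2]-o['ee_pos'][:2]; return round(float(q@ex),2),round(float(q@ey),2)
P=pts(d)
print('grip end',T(onz(d,[[320,250]],o['ee_pos'][2])[0]))
for v in range(246,300,4): print(v,P[v,320].round(1),T(P[v,320]),I[v,320])
print('blade edge');
for u in range(315,327): print(u,[T(P[v,u]) for v in (225,233,241)],[round(float(P[v,u,2])) for v in (225,233,241)])
print('slot/collar',T(np.array([584.04,139.41])))
d1=load('w1'); a=d1['obs']; q=np.array([584.28,139.51])-a['ee_pos'][:2]; print('w1',q@ex,q@ey,a['ee_pos'])
```

```text
grip end (-0.22, 21.02)
246 [580.1 108.  230.1] (-0.23, 18.64) [87 84 80]
250 [580.7 111.2 246.9] (-0.22, 21.83) [57 54 57]
254 [580.8 111.6 254.3] (-0.22, 22.28) [35 29 31]
258 [580.7 111.2 258.6] (-0.22, 21.86) [32 32 33]
262 [580.7 111.1 263.8] (-0.21, 21.82) [34 31 26]
266 [580.6 110.9 267.9] (-0.21, 21.54) [29 29 30]
270 [580.6 111.  272.8] (-0.21, 21.63) [37 36 35]
274 [580.4 109.8 274.2] (-0.21, 20.43) [33 28 32]
278 [580.1 108.1 274.3] (-0.21, 18.77) [29 29 29]
282 [579.6 105.8 272.7] (-0.22, 16.36) [29 28 28]
286 [579.4 104.6 273.9] (-0.22, 15.11) [28 27 25]
290 [579.  102.5 273.1] (-0.23, 12.98) [36 34 28]
294 [578.7 100.8 273.3] (-0.23, 11.26) [33 27 30]
298 [578.4  99.4 274.1] (-0.23, 9.87) [34 33 28]
blade edge
315 [(-4.43, 4.37), (-4.46, -2.29), (-3.06, 17.49)] [125, 126, 217]
316 [(-2.89, 18.15), (-2.65, 18.31), (-2.45, 18.36)] [181, 202, 220]
317 [(-2.22, 18.5), (-2.03, 18.91), (-1.88, 18.83)] [183, 205, 221]
318 [(-1.56, 18.59), (-1.44, 18.69), (-1.33, 18.94)] [183, 204, 222]
319 [(-0.91, 18.54), (-0.84, 18.62), (-0.78, 19.23)] [183, 204, 223]
320 [(-0.25, 18.5), (-0.25, 18.26), (-0.24, 18.42)] [183, 202, 220]
321 [(0.4, 18.76), (0.35, 18.6), (0.31, 18.92)] [184, 204, 222]
322 [(1.05, 18.83), (0.95, 18.64), (0.87, 18.5)] [184, 204, 220]
323 [(1.73, 17.99), (1.55, 18.51), (1.42, 18.6)] [181, 203, 221]
324 [(2.98, 4.59), (3.01, -2.63), (3.01, -9.22)] [126, 124, 125]
325 [(3.82, 4.3), (3.84, -2.59), (3.87, -9.76)] [125, 124, 124]
326 [(4.66, 4.21), (4.67, -2.53), (4.69, -9.53)] [124, 125, 124]
slot/collar (-2.21, 50.21)
w1 4.547089572437267 25.797189920498557 [574.97954053 115.02178886 188.834128  ]
```

Request:
jog_arm(steps=[{"dp": [0.0975,0.633,0],"turn": [0,-0.0003,0.0006],"claw": 0},{"dp": [0.0975,0.633,0],"turn": [0,-0.0003,0.0006],"claw": 0},{"dp": [0.0975,0.633,-0.1],"turn": [0,-0.0003,0.0006],"claw": 0},{"dp": [0.0975,0.633,-0.2],"turn": [0,-0.0003,0.0006],"claw": 0},{"dp": [0.0975,0.633,-0.25],"turn": [0,-0.0003,0.0006],"claw": 0},{"dp": [0.0975,0.633,-0.25],"turn": [0,-0.0003,0.0006],"claw": 0},{"dp": [0.0975,0.633,-0.25],"turn": [0,-0.0003,0.0006],"claw": 0},{"dp": [0.0975,0.633,-0.25],"turn": [0,-0.0003,0.0006],"claw": 0}])

```text
t: 9.73
ee_pos: [584.8, 139.7, 224.6]
orientation: [-1.566, 0.149, -0.149]
ft_force: [-0.2, 0.9, -0.3]
width: 10.0
```

```bash
python3 -c "
from h import *
goal(-10.8,[584.7,140.3,220]);d=grab('wrist','w8');goal(-10.8,[584.7,140.3,220]);s=grab('scene','s8')
a=cv2.resize(d['img'][120:290,260:380],None,fx=3.5,fy=3.5,interpolation=cv2.INTER_CUBIC); a=np.clip(a.astype(float)*2,0,255).astype(np.uint8); cv2.imwrite('pics/w8c.png',a[:,:,::-1])
b=cv2.resize(s['img'][150:260,220:350],None,fx=5,fy=5,interpolation=cv2.INTER_CUBIC);cv2.imwrite('pics/s8c.png',b[:,:,::-1])"
```

```text
pos [584.8 139.7 224.6] x [ 0.982 -0.188 -0.   ] y [-0.    -0.001 -1.   ] turn [ 0.0002 -0.0001  0.0003] t 9.7333 F [-0.2  0.9 -0.3] w 10.003117965958182
dp [-0.0013  0.0071 -0.0576]
pos [584.9 139.9 224.8] x [ 0.982 -0.188  0.   ] y [ 0.    -0.001 -1.   ] turn [0.0002 0.     0.0002] t 9.7833 F [-0.3  0.3 -0.9] w 9.956874792557436
dp [-0.0028  0.0048 -0.06  ]
```

View pics/w8c.png

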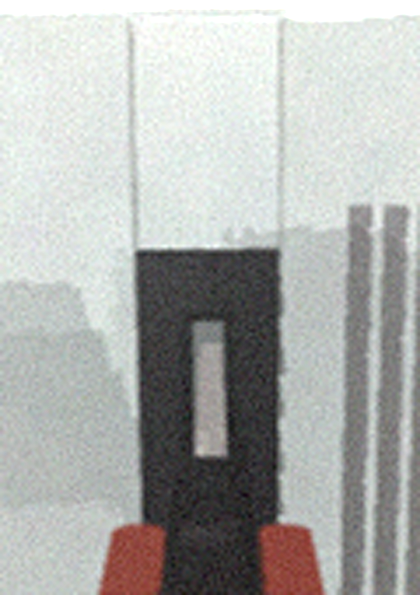

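View pics/s8c.png

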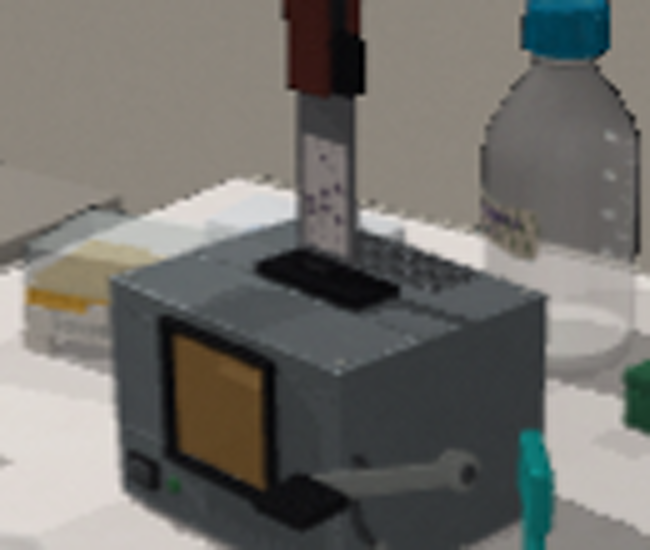

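Request:
jog_arm(steps=[{"dp": [-0.002,0.003,-0.05],"turn": [0,0,0],"claw": 0},{"dp": [-0.002,0.003,-0.08],"turn": [0,0,0],"claw": 0},{"dp": [-0.002,0.003,-0.1],"turn": [0,0,0],"claw": 0},{"dp": [-0.002,0.003,-0.12],"turn": [0,0,0],"claw": 0},{"dp": [-0.002,0.003,-0.14],"turn": [0,0,0],"claw": 0},{"dp": [-0.002,0.003,-0.14],"turn": [0,0,0],"claw": 0}])

```text
t: 10.33
ee_pos: [584.6, 140.3, 213.3]
orientation: [-1.566, 0.149, -0.148]
ft_force: [-0.4, -0.1, -0.3]
width: 9.8
```

```bash
python3 -c "
from h import *
goal(-10.8,[584.7,140.3,208]);o=ctrl.get_obs();print(o['moment']);d=grab('wrist','w9');goal(-10.8,[584.7,140.3,208])
a=cv2.resize(d['img'][120:290,260:380],None,fx=3.5,fy=3.5,interpolation=cv2.INTER_CUBIC); a=np.clip(a.astype(float)*2,0,255).astype(np.uint8); cv2.imwrite('pics/w9c.png',a[:,:,::-1])"
```

```text
pos [584.6 140.3 213.3] x [ 0.982 -0.188 -0.   ] y [-0.    -0.001 -1.   ] turn [ 0.0002 -0.0001  0.0002] t 10.3333 F [-0.4 -0.1 -0.3] w 9.78036159636412
dp [ 0.0012  0.0002 -0.0658]
[-0.05472766  0.05763513  0.04017036]
pos [584.7 140.3 213.5] x [ 0.982 -0.188  0.   ] y [-0.    -0.001 -1.   ] turn [ 0.0002 -0.      0.0002] t 10.3833 F [-0.4 -0.1 -0.7] w 9.759521323865382
dp [-0.0003 -0.0004 -0.0685]
```

View pics/w9c.png

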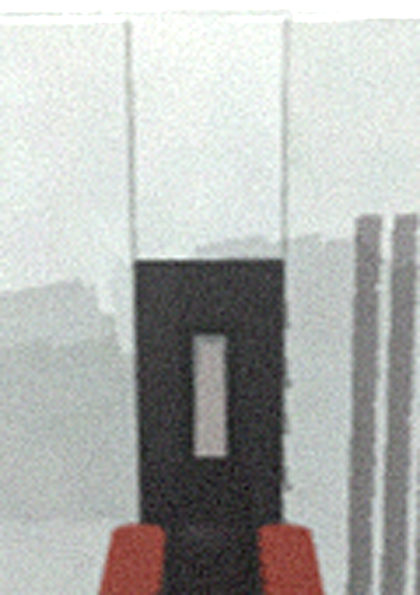

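Request:
jog_arm(steps=[{"dp": [0,0,-0.02],"turn": [0,0,0],"claw": 0},{"dp": [0,0,-0.04],"turn": [0,0,0],"claw": 0},{"dp": [0,0,-0.06],"turn": [0,0,0],"claw": 0},{"dp": [0,0,-0.06],"turn": [0,0,0],"claw": 0}])

```text
t: 10.72
ee_pos: [584.5, 140.3, 208.3]
orientation: [-1.567, 0.149, -0.148]
ft_force: [-0.8, 0.2, -0.7]
width: 10.0
```

```bash
python3 -c "
from h import *
goal(-10.8,[584.7,140.3,208]);o=ctrl.get_obs();print(o['moment'])"
```

```text
pos [584.5 140.3 208.3] x [ 0.982 -0.188 -0.001] y [-0.001 -0.001 -1.   ] turn [ 0.0002 -0.0002  0.0002] t 10.7167 F [-0.8  0.2 -0.7] w 9.979378886479955
dp [ 0.0028  0.0004 -0.0031]
[-0.02700557  0.067884    0.0027051 ]
```

Request:
jog_arm(steps=[{"dp": [0.001,0,-0.03],"turn": [0,0,0],"claw": 0},{"dp": [0.001,0,-0.06],"turn": [0,0,0],"claw": 0},{"dp": [0.001,0,-0.09],"turn": [0,0,0],"claw": 0},{"dp": [0.001,0,-0.12],"turn": [0,0,0],"claw": 0},{"dp": [0.001,0,-0.14],"turn": [0,0,0],"claw": 0},{"dp": [0.001,0,-0.14],"turn": [0,0,0],"claw": 0}])

```text
t: 11.22
ee_pos: [584.3, 140.2, 196.5]
orientation: [-1.567, 0.149, -0.147]
ft_force: [0.1, 0.1, -0.3]
width: 9.9
```

```bash
python3 -c "
from h import *
goal(-10.8,[584.7,140.3,175]);o=ctrl.get_obs();print(o['moment'])"
```

```text
pos [584.3 140.2 196.5] x [ 0.982 -0.188 -0.001] y [-0.001 -0.001 -1.   ] turn [ 0.0003 -0.0004  0.0002] t 11.2167 F [ 0.1  0.1 -0.3] w 9.89605630980615
dp [ 0.0046  0.0011 -0.2693]
[-0.08659671  0.07608664 -0.00172501]
```

Request:
jog_arm(steps=[{"dp": [0.004,0.001,-0.04],"turn": [0,-0.0003,0],"claw": 0},{"dp": [0.004,0.001,-0.08],"turn": [0,-0.0003,0],"claw": 0},{"dp": [0.004,0.001,-0.12],"turn": [0,-0.0003,0],"claw": 0},{"dp": [0.004,0.001,-0.16],"turn": [0,-0.0003,0],"claw": 0},{"dp": [0.004,0.001,-0.2],"turn": [0,-0.0003,0],"claw": 0},{"dp": [0.004,0.001,-0.24],"turn": [0,-0.0003,0],"claw": 0},{"dp": [0.004,0.001,-0.28],"turn": [0,-0.0003,0],"claw": 0},{"dp": [0.004,0.001,-0.32],"turn": [0,-0.0003,0],"claw": 0},{"dp": [0.004,0.001,-0.32],"turn": [0,-0.0003,0],"claw": 0}])

```text
t: 11.97
ee_pos: [584.2, 140.2, 170.1]
orientation: [-1.567, 0.15, -0.147]
ft_force: [-0.0, -0.2, -0.5]
width: 9.8
```

```bash
python3 -c "
from h import *
goal(-10.8,[584.7,140.3,145]);o=ctrl.get_obs();print(o['moment'])"
```

```text
pos [584.2 140.2 170.1] x [ 0.982 -0.188 -0.001] y [-0.002 -0.001 -1.   ] turn [ 0.0004 -0.0005  0.0001] t 11.9667 F [-0.  -0.2 -0.5] w 9.81105228460518
dp [ 0.0061  0.0013 -0.3143]
[-0.07201285  0.11401151  0.04007303]
```

Request:
jog_arm(steps=[{"dp": [0.006,0.001,-0.04],"turn": [0.0003,-0.0006,0],"claw": 0},{"dp": [0.006,0.001,-0.08],"turn": [0.0003,-0.0006,0],"claw": 0},{"dp": [0.006,0.001,-0.12],"turn": [0.0003,-0.0006,0],"claw": 0},{"dp": [0.006,0.001,-0.16],"turn": [0.0003,-0.0006,0],"claw": 0},{"dp": [0.006,0.001,-0.2],"turn": [0.0003,-0.0006,0],"claw": 0},{"dp": [0.006,0.001,-0.24],"turn": [0.0003,-0.0006,0],"claw": 0},{"dp": [0.006,0.001,-0.28],"turn": [0.0003,-0.0006,0],"claw": 0},{"dp": [0.006,0.001,-0.315],"turn": [0.0003,-0.0006,0],"claw": 0},{"dp": [0.006,0.001,-0.315],"turn": [0.0003,-0.0006,0],"claw": 0},{"dp": [0.006,0.001,-0.315],"turn": [0.0003,-0.0006,0],"claw": 0}])

```text
t: 12.8
ee_pos: [584.6, 140.3, 144.8]
orientation: [-1.566, 0.148, -0.148]
ft_force: [-0.6, -0.4, 0.0]
width: 9.6
```

```bash
python3 -c "
from h import *
goal(-10.8,[584.7,140.3,144.5]);o=ctrl.get_obs();print(o['moment'],np.abs(o['qvel']).max())
d=grab('wrist','w10');s=grab('scene','s10');goal(-10.8)
P=pts(d);print(P[262:310:4,320].round(1))
b=cv2.resize(s['img'][130:330,200:420],None,fx=3.5,fy=3,interpolation=cv2.INTER_CUBIC);cv2.imwrite('pics/s10c.png',b[:,:,::-1])"
```

```text
pos [584.6 140.3 144.8] x [ 0.982 -0.188  0.   ] y [ 0. -0. -1.] turn [0.0001 0.     0.0001] t 12.8 F [-0.6 -0.4  0. ] w 9.637949327068062
dp [ 0.0012  0.0004 -0.0032]
[-0.02701427  0.01296144 -0.01336358] 0.006751390132893996
pos [584.8 140.3 145.1] x [ 0.982 -0.188  0.001] y [ 0.001 -0.    -1.   ] turn [0.0001 0.0002 0.0002] t 12.9 F [-0.7  0.2 -0.4] w 10.17884232400371
[[588.4 161.6 163.8]
 [588.4 161.8 169.4]
 [588.4 161.5 173.1]
 [588.2 160.4 174.7]
 [587.9 159.2 175.9]
 [587.5 156.7 174. ]
 [587.2 155.2 174.4]
 [586.9 153.7 175.1]
 [586.4 151.5 173.9]
 [586.1 149.8 174. ]
 [585.8 148.3 174.7]
 [585.6 146.9 175.3]]
```

View pics/s10c.png

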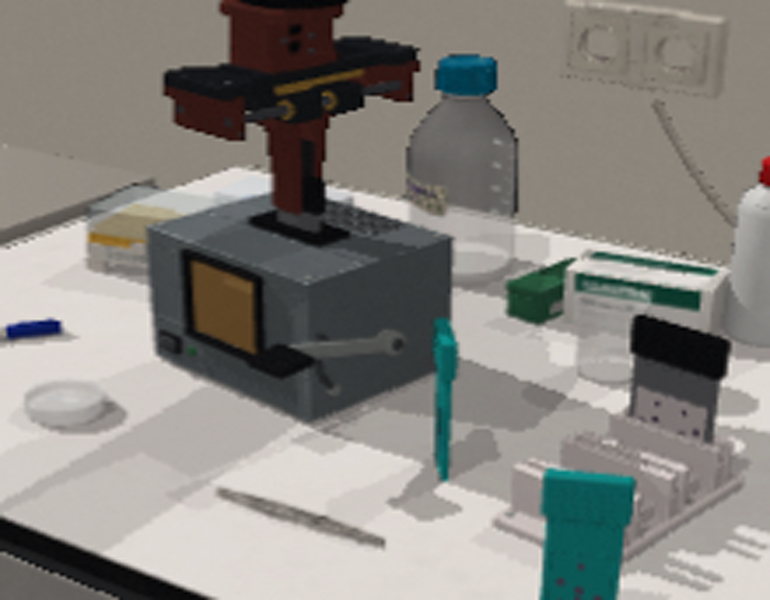

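View pics/w10.png

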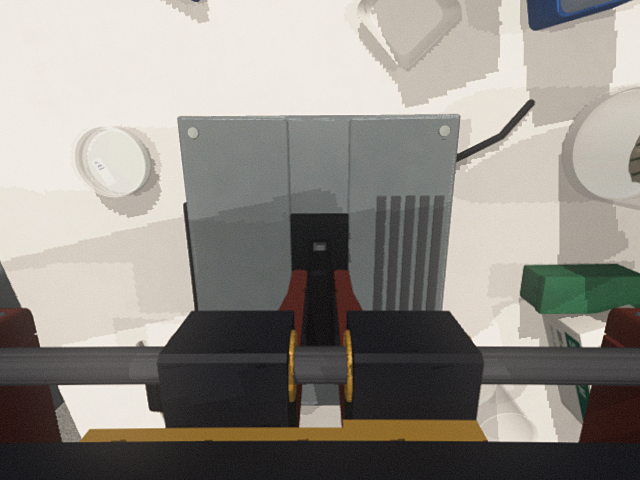

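The holder is in the slot with only grey blade visible between grip and collar. The grip top is at z≈174.5, which puts its centre about 28 mm above the mouth. The lever is still down and the contact force is about 0. Handing in.

```bash
python3 -c "
from workcell import ctrl
print(ctrl.close_job())"
```

```text
the job is handed in; nothing more can be done
None
```

I pressed the lever down until it latched, then lifted the narrow holder (the near groove, black grip 46 mm wide) out of the rack. I lowered it through the open slot and handed the job in at about 13 s, still holding it.

**Lever:** in the last scene view the pad is still down. Its height read about 87 mm after the press, against 114 mm with the lever up. The slot reads open right down to the inner floor.

**Holder:** it went in with about 1 N or less on the wrist all the way down. The grip centre is about 28 mm above the slot mouth, inside the 18 to 38 mm range, so the white plate should be fully inside. The gripper was vertical to within about 0.1°, and the last pictures show only grey blade between grip and collar.

**Other things:** the wide plate is still in the rack, and everything else visible in the last scene view looks untouched.

**Disagreements:** the top and wrist cameras differed by 3 to 4 mm on the slot's x position. Two wrist estimates of the holder's sideways offset in the gripper also differed by about 1.3 mm. I aimed mostly by a wrist image showing both blade and slot, and the blade met no resistance.

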